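Portion two truffles with a trigger dispenser

TASK

Stand the long-handled measuring cup on the counter centrally under the spout of the truffle dispenser and let go of it, then squeeze the red trigger fully home against its grip and let it spring right back, twice, so that exactly two truffles lie in the cup and the other two stay in the dispenser. Squeeze gently, as the grip is only plastic, and do not disturb the jar, the bowl or the spatula.

Things in the scene. Friction and masses are not known exactly. Their poses are not given: they have to be found in the camera images.
- dispenser: White and grey candy dispenser, fixed. Origin on the counter under its hopper axis; z up, +y from hopper to trigger handle, -x its front. A flat head (x -34..34, y -82..65 mm, underside at 100, top at 137 mm) overhangs the counter, held by a column (x -45..105, y 50..245, up to 130 mm). Its plastic must not take over 110 N (forces of both fingers added); 25 to 30 N a finger is right
- hopper_top (a point): Middle of the open top of the clear square hopper tube, 34 mm wide, 245 mm above the counter, holding four truffles in a column. The space above the head between tube and grip bar is free
- rail_mid (a point): On the column's rail, 150 mm up, axes of the dispenser (40, 135, 150 mm in its frame). The grey grip bar (28 mm in x, 20 in y, its sides flat) rises 100 mm from here, leaning 0.35 rad from vertical to -x. NOT REPORTED: its black block is clamped anywhere along the rail, so the bar's side facing the hopper (-y side) is at y -20 to +20 mm from this point; feel or look for it. It does not give way
- trigger (a joint): Red trigger on the bar's +y side, 22 x 10 x 88 mm, hinged at its foot (5 mm up the leaning line), top splayed to +y. 0 = sprung out at rest, 0.32 rad = fully home, parallel to the bar: then 32 mm over bar and trigger (at rest 45 to 60 mm, at 45 to 90 mm up). 6 N starts it, 13 N holds it home. An orange shuttle carries one truffle to the spout per squeeze, and reloads on full release
- spout (a point): Centre of the 30 mm square outlet in the underside of the dispenser's head, 100 mm above the counter, 34 mm to the -y side of the hopper axis. Its axes are those of the dispenser. A truffle falls straight out of it when the trigger is near home
- cup: Loose steel measuring cup, 82 mm rim diameter, 72 mm foot, 48 mm high, 3 mm wall, about 120 g, with a black straight handle bar along its -x (12 mm wide, 8 mm thick, from 38 to 150 mm off the cup's axis, its middle 42 mm above the counter). Origin: centre of the cup's underside, z up
- cup_in (a point): Centre of the cup's inner floor, 4 mm above its underside
- cup_handle (a point): Point on the cup's handle to grip: in the middle of the bar, 100 mm from the cup's axis, 42 mm above the underside. To clear the dispenser the handle should end up pointing out of the dispenser's front (-x)
- truffle1_center (a point): Centre of a hard brown truffle ball, 24 mm across, 11 g: number 1 from the bottom of the column in the dispenser
- truffle2_center (a point): Centre of a hard brown truffle ball, 24 mm across, 11 g: number 2 from the bottom of the column in the dispenser
- truffle3_center (a point): Centre of a hard brown truffle ball, 24 mm across, 11 g: number 3 from the bottom of the column in the dispenser
- truffle4_center (a point): Centre of a hard brown truffle ball, 24 mm across, 11 g: number 4 from the bottom of the column in the dispenser
- jar: Bystander: amber jar with white cap, 60 mm diameter, 90 mm high; origin at the centre of its underside
- bowl: Bystander: white ceramic bowl, 110 mm diameter, 50 mm high; origin at the centre of its underside
- spatula: Bystander: spatula lying on the counter, about 280 mm long along its x, under 30 mm high; origin near its middle
Mind the look-alikes: they are no part of the job. What is meant by the cup is not orange, and is the larger of those in its own colour.

How it is judged:
By the outcome, as a careful person would: the job done as asked, in the order asked, and still so for the second after the job is handed in, with the robot touching nothing.
It also fails if it takes over 64 s, if anything falls off the work surface, if the arm or the gripper's body presses on something with over 40 N, if the wrist force passes 120 N, or if a joint passes its speed limit or range.

ROBOT

A 6-joint arm with a two-finger parallel gripper is mounted at the origin on the work surface. World frame = base frame: x ahead of the robot, y to its left, z up, the work surface at z = 0. Lengths are in m, angles in rad, forces in N, time in s.
With the tool pointing down it reaches from about 0.25 to 0.775 m from the base axis. Payload 4 kg.
Tool frame: the origin (TCP) lies between the finger pads; the fingertips stand 14 mm ahead of it and the grasp point (between the pads) lies 5 mm behind it (robot.nose_length is the distance from the TCP to the fingertips, in m); z points along the fingers, y is the direction in which the jaws open and shut (so a half turn about z gives the same grasp; the last joint's range is limited). The gripper opens to 94 mm and grips with 3 to 60 N. Pads are 16 mm wide; open, the fingers measure 119 mm over their backs; the gripper's body (75 mm by 177 mm) begins 78 mm behind the grasp point.
Start: joints at [1.03, 0.087, 1.371, -0, 1.684, -0.103], TCP at [0.233, 0.498, 0.22] pointing down, gripper open.
Joint ranges: [-3.1, 3.1], [-0.76, 2.03], [0.27, 2.55], [-1.08, 4.22], [0.17, 2.65], [-2.57, 2.57]. Speed limits (rad/s): [2.79, 2.79, 3.14, 3.14, 3.14, 3.14].

INTERFACE

Orientations are given as [roll, pitch, yaw] about the fixed x, y, z axes, in that order (R = Rz(yaw) Ry(pitch) Rx(roll)).
In Python, from bench import robot, eyes, finder gives the robot as it stands.
- The arm moves only by the tool play_rows, never from a script. Its argument "rows" is a list of rows, each an object with "linear": the shift along the tool's x, y, z in cm, a list of three; "spin": the turn about the tool's z in degrees. A call has 1 to 12 rows; each row shifts and turns the commanded pose from where the row before left it, along the tool's axes as they then stand; what a row does not reach is not made up. A row lasts 1/12 s, in which the tool goes at most 41.7 mm and 7.16 degrees, less where a joint would pass 70% of its speed; a pose out of reach is approached as far as the arm can. A call with a gripper value outside its range is refused whole. "claw" is the finger opening in cm, from 0 to 9.4, set as the call begins (left out, the last holds). The fingers move at their own pace and stop on an object; the grip force is fixed at half the most. Time passes only in rows, so rows that do not move let the fingers close. It gives the time, the measured TCP pose, the force and the opening at its end, in the units of the state.
- robot.get_obs(): the state, without advancing time (a new reading comes with each control period).
- eyes.snapshot(name): name is "side" or "top" or "wrist"; returns a dict with "frame" (420x560x3 uint8, red, green, blue), "fx", "fy", "cx", "cy" (pixels), "rvec" (rotation vector, rad) and "tvec" (3), from world to camera coordinates, as OpenCV has them; the wrist camera has in their place "mount" (4x4, takes a point from camera to tool coordinates, whose origin is the TCP and whose axes are the flange's). Camera axes: x right, y down, z forward; pixel columns grow to the right and rows downward; lengths in m; the calibration is good to about 2 mm. A picture is of the moment at which its call begins: read the wrist's pose just before it. There is no depth.
- robot.close_job(): hands the job in, once; it reports no verdict.
Trained networks look in a picture, given as the dict that the camera call returned (one of the last four; its "shot" number tells which), for a name from the list of things; names that differ only in an ending like _2 or _b are one class to them, and where a whole thing is asked for, a point or a joint stands for the part that bears it (a point fixed in the world has none). Each returns a list of dicts, best first, with "conf" (0 to 1); they miss things now and then, are a little off and sometimes report something else, mostly with a low value. They report only what shows in the picture. A call takes as long as a camera call. They do not tell look-alikes from the thing itself.
- finder.silhouettes(picture, name): "pixels" (420x560 bool, what is visible of it) and "box" ([centre column, centre row, width, height] in pixels, round what is visible of it).
The state is a dict: "time": time; "joint_positions": joint angles; "qvel": joint speeds; "joint_torque": joint torques, N m; "tool_pos": TCP position; "ee_rot": TCP orientation; "wrist_force": force on the tool from outside, world axes, zero at the start; "wrist_torque": the same for the moment, N m; "width": finger opening in m.
Only numpy, scipy, OpenCV 4.12 (cv2) and the standard library are available. Lean on these libraries where they do the work, as an engineer would, in place of code of your own. Each camera call takes 0.05 s, during which the arm holds its last target. There are 200 camera calls.

## Working session

There is one attempt and no reset: what is moved stays moved. The work goes in short steps, Python scripts to look and compute and a tool call to move; the robot and the scene stay as the last step left them, time stands still between calls to the robot, and variables do not carry over. Pictures are saved under pics/ and viewed, about 8 in all and at most 12, crops included, and the job is handed in when it is done.

Besides the shell and the picture viewer there is one more tool, called after "Request:" in YAML: its name, and indented under it one key for each argument. play_rows: Moves the arm, as the interface text tells. Its arguments: {"type":"object","properties":{"rows":{"type":"array"},"claw":{"type":"number"}},"required":["rows"]}

```bash
ls; mkdir -p pics
cat > h.py <<'E'
import numpy as np, cv2
from scipy.spatial.transform import Rotation as Ro
from bench import robot, eyes, finder
def cam(p, obs=None):
    K=np.array([[p["fx"],0,p["cx"]],[0,p["fy"],p["cy"]],[0,0,1.]])
    if "mount" in p:
        T=np.eye(4);T[:3,:3]=Ro.from_euler('xyz',obs["ee_rot"]).as_matrix();T[:3,3]=obs["tool_pos"]
        M=np.linalg.inv(T@np.array(p["mount"]));R=M[:3,:3];t=M[:3,3]
    else: R=cv2.Rodrigues(np.array(p["rvec"],float))[0];t=np.array(p["tvec"],float).ravel()
    return K,R,t
def proj(c,X):
    K,R,t=c;q=(K@(R@np.atleast_2d(X).T+t[:,None]));return (q[:2]/q[2]).T
def ray(c,uv):
    K,R,t=c;d=R.T@np.linalg.inv(K)@np.array([uv[0],uv[1],1.]);return -R.T@t,d
def atz(c,uv,z):
    o,d=ray(c,uv);return o+d*(z-o[2])/d[2]
def tri(c1,u1,c2,u2):
    A=[];b=[]
    for c,u in((c1,u1),(c2,u2)):
        o,d=ray(c,u);d/=np.linalg.norm(d);P=np.eye(3)-np.outer(d,d);A.append(P);b.append(P@o)
    return np.linalg.solve(sum(A),sum(b))
def save(p,n): cv2.imwrite("pics/"+n,p["frame"][...,::-1])
E
python3 - <<'E'
from h import *
o=robot.get_obs();print(o)
for n in("top","side"):
    p=eyes.snapshot(n);save(p,n+"0.png");c=cam(p,o)
    print(n,p["fx"],"campos",-c[1].T@c[2])
    for t in("dispenser","cup","trigger","truffle1_center","jar","bowl","spatula","cup_handle"):
        try:
            for r in finder.silhouettes(p,t)[:4]: print(t,round(r["conf"],2),np.round(r["box"],0),int(r["pixels"].sum()),np.round(atz(c,r["box"][:2],0.04),3))
        except Exception as e: print(t,e)
E
python3 - <<'E'
import cv2,numpy as np
E
```

```text
pics
{'time': 0.0, 'joint_positions': array([ 1.02992330e+00,  8.79400459e-02,  1.37222179e+00, -3.22351406e-05,
        1.68358612e+00, -1.03082848e-01]), 'qvel': array([-3.12747477e-05,  1.00417577e-03,  1.17183292e-04, -2.12049101e-03,
        4.67645356e-04, -1.06693265e-03]), 'joint_torque': array([-3.80869287e-04, -3.40178061e+01, -3.02425897e+01,  7.16926670e-02,
        3.30338627e-02, -1.59844599e-04]), 'tool_pos': array([0.23290944, 0.49769026, 0.21832878]), 'ee_rot': array([-3.13944550e+00, -1.89912563e-04,  2.70379868e+00]), 'wrist_force': array([0.30918842, 0.12002831, 0.04943937]), 'wrist_torque': array([ 0.00067502, -0.00625387,  0.04405496]), 'width': 0.09431469935468599}
top 537.3128247100146 campos [ 0.41657785 -0.08597425  1.46875937]
dispenser 0.91 [258. 163. 124.  61.] 4754 [0.643 0.017 0.04 ]
dispenser 0.52 [375. 227.  30.  70.] 918 [ 0.47  -0.295  0.04 ]
cup 0.84 [393. 316.  36.  74.] 1002 [ 0.237 -0.338  0.04 ]
cup 0.67 [377. 226.  31.  70.] 1011 [ 0.471 -0.3    0.04 ]
cup 0.58 [437. 219.  43.  26.] 492 [ 0.49  -0.459  0.04 ]
trigger 0.67 [213. 154.  17.  13.]
[... 619 characters left out ...]
9 [ 0.248 -0.323  0.04 ]
cup 0.74 [298. 188.  62.  31.] 755 [ 0.465 -0.286  0.04 ]
cup 0.58 [293. 155.  25.  15.] 280 [ 0.489 -0.447  0.04 ]
trigger 0.44 [206. 253.  11.  13.] 165 [ 0.685 -0.014  0.04 ]
truffle1_center 0.28 [217. 258.  86. 154.] 6731 [0.653 0.001 0.04 ]
jar 0.76 [281. 395.  30.  46.] 1120 [0.46  0.324 0.04 ]
bowl 0.82 [217. 172.  37.  32.] 745 [ 0.721 -0.338  0.04 ]
bowl 0.54 [218. 258.  89. 152.] 6845 [ 0.651 -0.001  0.04 ]
spatula 0.92 [335. 344. 121.  44.] 1705 [0.355 0.206 0.04 ]
cup_handle 0.89 [296. 189.  65.  28.] 777 [ 0.468 -0.281  0.04 ]
cup_handle 0.77 [371. 184.  61.  25.] 724 [ 0.246 -0.321  0.04 ]
cup_handle 0.69 [296. 152.  14.  15.] 197 [ 0.481 -0.465  0.04 ]
```

Run:
```python
import cv2,numpy as np
a=cv2.imread("pics/top0.png");
t=cv2.resize(a[90:370,100:480],None,fx=2,fy=2,interpolation=cv2.INTER_CUBIC)
cv2.imwrite("pics/topc.png",t)
b=cv2.imread("pics/side0.png");cv2.imwrite("pics/sidec.png",cv2.resize(b[130:430,150:430],None,fx=2,fy=2,interpolation=cv2.INTER_CUBIC))
```

```text
(no output)
```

View pics/topc.png

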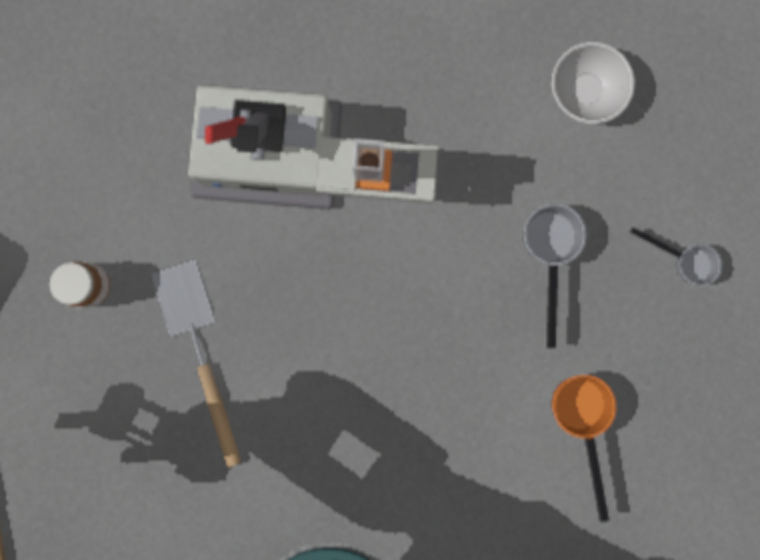

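View pics/sidec.png

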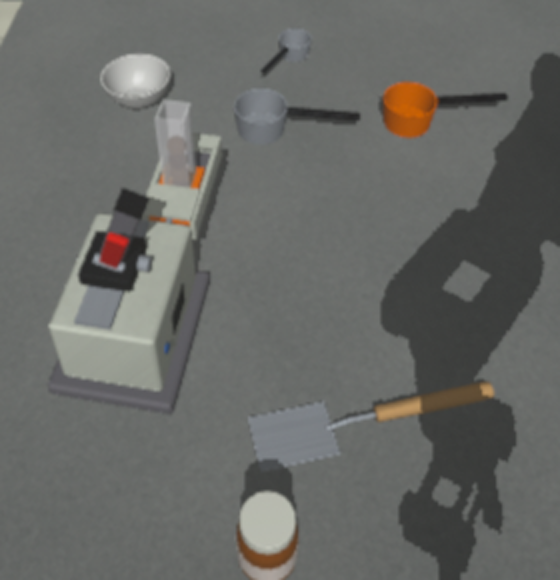

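Candidates for the cup in the top view (full-frame pixels) are large steel (377,207), orange (392,293) and small steel (450,222). Large steel fits, because the cup meant is not orange and is the larger of the steel ones. I'll confirm it in an enlarged crop and enlarge the dispenser alongside.

Run:
```python
import cv2,numpy as np
a=cv2.imread("pics/top0.png");b=cv2.imread("pics/side0.png")
r=lambda i,f:cv2.resize(i,None,fx=f,fy=f,interpolation=cv2.INTER_CUBIC)
A=r(a[128:198,190:330],5)   #700x350
B=r(b[175:275,215:285],2.4)      # side disp
C=r(a[185:270,355:475],2.4)    #288x204
D=r(b[170:345,170:262],1.37)
img=np.zeros((600,720,3),np.uint8)
img[:350,:700]=A
img[355:355+B.shape[0],:B.shape[1]]=B
img[355:355+C.shape[0],300:300+C.shape[1]]=C
cv2.imwrite("pics/m1.png",img)
```

```text
(no output)
```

View pics/m1.png

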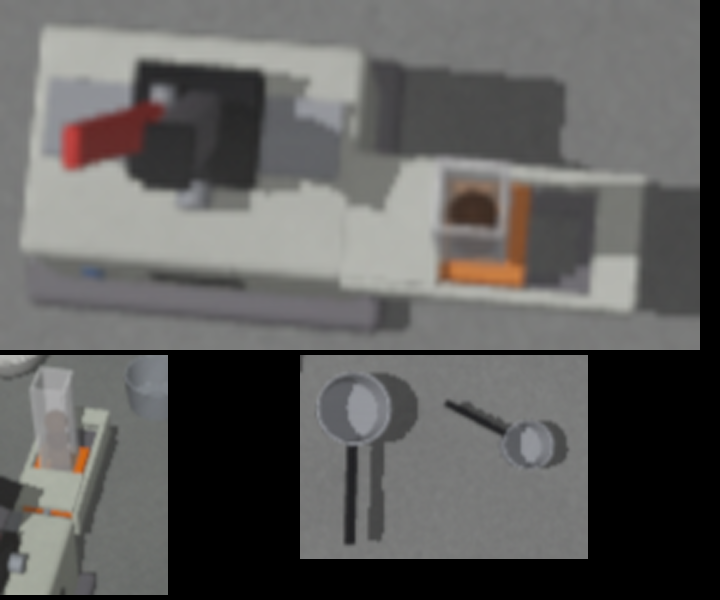

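The crop confirms the large steel cup at montage (354,408), with the small one at (528,443). Next I fit the dispenser pose from its head corners, hopper top and column.

Run:
```python
from h import *
from scipy.optimize import least_squares
p=eyes.snapshot("top");c=cam(p)
m=lambda u,v:(190+u/5,128+v/5)
pts=[((645,178),(.034,-.082,.137)),((637,310),(-.034,-.082,.137)),((472,197),(0,0,.245)),((340,287),(-.034,.065,.137))]
W=lambda q,X:np.array([q[0]+np.cos(q[2])*X[0]-np.sin(q[2])*X[1],q[1]+np.sin(q[2])*X[0]+np.cos(q[2])*X[1],X[2]])
f=lambda q:np.concatenate([proj(c,W(q,X))[0]-m(*u) for u,X in pts])
s=least_squares(f,[.63,-.04,0]);q=s.x;print("pose",q,"res px",s.fun.round(1))
np.save("disp.npy",q)
print("spout",W(q,(0,-.034,.1)),"rail_mid",W(q,(.04,.135,.15)))
for u in((135,122),(195,122),(195,188),(135,188),(165,155)):
    g=atz(c,m(*u),.244);d=g[:2]-q[:2];cs,sn=np.cos(q[2]),np.sin(q[2]);print("bar top disp frame",cs*d[0]+sn*d[1],-sn*d[0]+cs*d[1])
# column corners at .13
for u in((45,25),(365,47),(22,248)):
    g=atz(c,m(*u),.13);d=g[:2]-q[:2];print("col",cs*d[0]+sn*d[1],-sn*d[0]+cs*d[1])
# cup: circle rim at z=.048
for sdt in finder.silhouettes(p,"cup")[:3]:
    ys,xs=np.nonzero(sdt["pixels"]);P=np.array([atz(c,(x,y),.045) for x,y in zip(xs,ys)])[:,:2]
    b=sdt["box"];print(b,P.min(0),P.max(0))
    if abs(b[0]-377)<8:
        top=P[:,0].max();bowl=P[P[:,0]>top-.084];h=P[P[:,0]<top-.095]
        print("bowl ctr",(bowl.max(0)+bowl.min(0))/2,"size",np.ptp(bowl,0));k=np.polyfit(h[:,0],h[:,1],1);print("handle line y=",k,"x",h[:,0].min(),h[:,0].max())
# rim by hand: montage C scale 2.4 offset (355,185)
mc=lambda u,v:(355+(u-300)/2.4,185+(v-355)/2.4)
for u in((317,408),(390,408),(354,372),(354,446)):print("rim",atz(c,mc(*u),.048)[:2])
for u in((351,448),(349,543)):print("hdl",atz(c,mc(*u),.046)[:2])
```

```text
pose [ 0.5984321  -0.05886654 -0.08486912] res px [ 0.2 -0.4 -0.4  0.2 -0.   0.2  0.2 -0.1]
spout [ 0.59555001 -0.09274416  0.1       ] rail_mid [0.64973171 0.07225688 0.15      ]
bar top disp frame 0.022768986981724006 0.1582216041935025
bar top disp frame 0.025029928113279698 0.1305405800318641
bar top disp frame -0.005597910666672 0.12767518824337024
bar top disp frame -0.007865267909693968 0.15529892211553586
bar top disp frame 0.008568560803639328 0.14293011444085238
col 0.08730773823998669 0.22718294657556837
col 0.08919135401768011 0.06440139882879575
col -0.02695327380316618 0.22762906936786806
[377.6, 226.2, 30.6, 72.5] [ 0.37723121 -0.34231277] [ 0.56481172 -0.25753453]
bowl ctr [ 0.5236054  -0.29992365] size [0.08241265 0.08477825]
handle line y= [-0.03338855 -0.28067195] x 0.3772312122813804 0.4692041004495042
[393.0, 314.0, 29.0, 73.3] [ 0.15294164 -0.37503213] [ 0.33813149 -0.29408304]
[437.4, 218.1, 44.0, 25.6] [ 0.4558025  -0.51798626] [ 0.52997006 -0.40298342]
rim [ 0.52180601 -0.26012388]
rim [ 0.52166726 -0.34036356]
rim [ 0.56160415 -0.30137664]
rim [ 0.47984934 -0.30021751]
hdl [ 0.47774042 -0.29719397]
hdl [ 0.37377723 -0.29355666]
```

Request:
play_rows:
  rows:
    - {"linear":[0,0,0],"spin":-5.8}
    - {"linear":[0,0,0],"spin":-5.8}
    - {"linear":[0,0,0],"spin":-5.8}
    - {"linear":[0,0,0],"spin":-5.7}
    - {"linear":[-1.05,-3.9,0],"spin":0}
    - {"linear":[-1.05,-3.9,0],"spin":0}
    - {"linear":[-1.05,-3.9,0],"spin":0}
    - {"linear":[-1.05,-3.9,0],"spin":0}
    - {"linear":[-1.05,-3.9,0],"spin":0}
    - {"linear":[-1.05,-3.9,0],"spin":0}
    - {"linear":[-1.05,-3.9,0],"spin":0}
    - {"linear":[-1.05,-3.9,0],"spin":0}

```text
time: 2.0
tool_pos: [0.3062, 0.1818, 0.2197]
ee_rot: [3.141, 0.001, 3.108]
wrist_force: [1.8, 0.0, -0.4]
width: 0.0942
```

Request:
play_rows:
  rows:
    - {"linear":[-1.05,-3.9,0],"spin":0}
    - {"linear":[-1.05,-3.9,0],"spin":0}
    - {"linear":[-1.05,-3.9,0],"spin":0}
    - {"linear":[-1.05,-3.9,0],"spin":0}
    - {"linear":[-1.05,-3.9,0],"spin":0}
    - {"linear":[-1.05,-3.9,0],"spin":0}
    - {"linear":[-1.05,-3.9,0],"spin":0}
    - {"linear":[-1.05,-3.9,0],"spin":0}
    - {"linear":[-1.05,-3.9,0],"spin":0}
    - {"linear":[-1.05,-3.9,0],"spin":0}
    - {"linear":[-1.05,-3.9,0],"spin":0}
    - {"linear":[0,0,0],"spin":0}

```text
time: 3.0
tool_pos: [0.4072, -0.2552, 0.2179]
ee_rot: [-3.14, -0.002, 3.101]
wrist_force: [-0.1, 0.2, -1.1]
width: 0.0937
```

```bash
cat >> h.py <<'E'
def delta(o,goal,yaw=None):
    R=Ro.from_euler('xyz',o["ee_rot"]).as_matrix();y0=o["ee_rot"][2]
    R=np.array([[np.cos(y0),np.sin(y0),0],[np.sin(y0),-np.cos(y0),0],[0,0,-1]])
    d=R.T@(np.array(goal)-o["tool_pos"])*100
    s=None if yaw is None else np.degrees(-((yaw-y0+np.pi)%(2*np.pi)-np.pi))
    return d.round(2),s
E
python3 - <<'E'
from h import *
o=robot.get_obs();p=eyes.snapshot("wrist");c=cam(p,o);save(p,"w1.png")
print("cam",-c[1].T@c[2])
for n in("cup_handle","cup"):
  for r in finder.silhouettes(p,n)[:3]:
    print(n,r["conf"],r["box"])
for r in finder.silhouettes(p,"cup")[:1]:
    ys,xs=np.nonzero(r["pixels"]);P=np.array([atz(c,(x,y),.046)[:2] for x,y in zip(xs,ys)])
    h=P[P[:,0]<.47];k=np.polyfit(h[:,0],h[:,1],1);print("handle",k,h[:,0].min(),"y@.42",np.polyval(k,.42),"width",[np.ptp(h[abs(h[:,0]-x)<.002][:,1]) for x in(.40,.42,.44)], "bowl max",P.max(0),P.min(0))
print(delta(o,(.422,-.2965,.037),3.107))
E
```

```text
cam [ 0.32348201 -0.25148316  0.38397071]
cup_handle 0.91 [250.8, 238.8, 66.2, 148.6]
cup_handle 0.8 [120.2, 258.1, 84.4, 49.5]
cup_handle 0.68 [199.8, 70.4, 84.2, 139.9]
cup 0.83 [202.0, 69.6, 81.2, 135.5]
cup 0.69 [248.0, 238.8, 63.6, 149.5]
cup 0.58 [119.2, 252.9, 85.2, 50.2]Traceback (most recent call last):
  File "<stdin>", line 9, in <module>
    return _methods._ptp(a, axis=axis, out=out, **kwargs)
           ~~~~~~~~~~~~~^^^^^^^^^^^^^^^^^^^^^^^^^^^^^^^^^
    umr_maximum(a, axis, None, out, keepdims),
    ~~~~~~~~~~~^^^^^^^^^^^^^^^^^^^^^^^^^^^^^^
ValueError: zero-size array to reduction operation maximum which has no identity
```

View pics/w1.png

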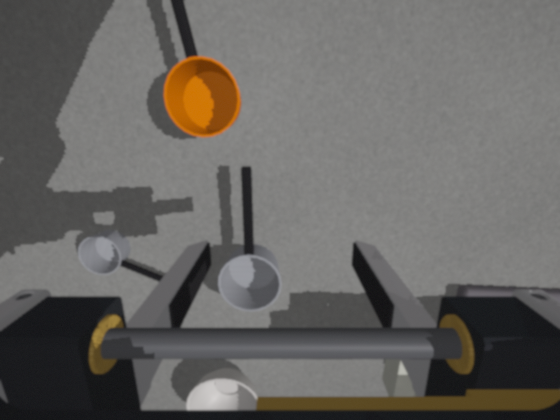

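The wrist view shows the large steel cup at (249,281) with its handle running from (249,252) to (246,167). Orange is at (202,97) and small steel at (100,254).

Run:
```python
from h import *
o=robot.get_obs();p=eyes.snapshot("wrist");c=cam(p,o)
for r in finder.silhouettes(p,"cup"):
    if abs(r["box"][0]-249)>10: continue
    ys,xs=np.nonzero(r["pixels"]);P=np.array([atz(c,(x,y),.046)[:2] for x,y in zip(xs,ys)])
    h=P[(P[:,0]<.47)];k=np.polyfit(h[:,0],h[:,1],1);print("handle",k,h[:,0].min(),"y@.422",np.polyval(k,.422), "max",P.max(0),P.min(0))
for u in((246,167),(249,250)): print(atz(c,u,.046))
print(delta(o,(.422,-.2965,.037),3.107))
```

```text
handle [-0.01916781 -0.28882721] 0.36905863223103985 y@.422 -0.29691602249482696 max [ 0.56196042 -0.26135124] [ 0.36905863 -0.34245388]
[ 0.36946571 -0.28739606  0.046     ]
[ 0.473408  -0.2907891  0.046    ]
(array([-1.69, -4.75, 18.25]), np.float64(0.029945056874306812))
```

Request:
play_rows:
  rows:
    - {"linear":[-0.8,-2.3,0],"spin":0}
    - {"linear":[-0.8,-2.3,0],"spin":0}
    - {"linear":[0,0,3.8],"spin":0}
    - {"linear":[0,0,3.8],"spin":0}
    - {"linear":[0,0,3.8],"spin":0}
    - {"linear":[0,0,3.0],"spin":0}
    - {"linear":[0,0,2.0],"spin":0}
    - {"linear":[0,0,1.5],"spin":0}
    - {"linear":[0,0,0],"spin":0}
    - {"linear":[0,0,0],"spin":0}

```text
time: 4.13
tool_pos: [0.4212, -0.2944, 0.0404]
ee_rot: [3.141, -0.001, 3.109]
wrist_force: [0.8, -1.3, 0.8]
width: 0.094
```

Request:
play_rows:
  rows:
    - {"linear":[0,0,0],"spin":0}
    - {"linear":[0,0,0],"spin":0}
    - {"linear":[0,0,0],"spin":0}
    - {"linear":[0,0,0],"spin":0}
    - {"linear":[0,0,0],"spin":0}
    - {"linear":[0,0,0],"spin":0}
    - {"linear":[0,0,0],"spin":0}
    - {"linear":[0,0,0],"spin":0}
    - {"linear":[0,0,0],"spin":0}
    - {"linear":[0,0,0],"spin":0}
  claw: 0

```text
time: 4.97
tool_pos: [0.4213, -0.2958, 0.0404]
ee_rot: [3.141, -0.0, 3.107]
wrist_force: [0.4, -0.0, -0.0]
width: 0.0309
```

Request:
play_rows:
  rows:
    - {"linear":[0,0,0.3],"spin":0}
    - {"linear":[0,0,0],"spin":0}
    - {"linear":[0,0,0],"spin":0}
    - {"linear":[0,0,0],"spin":0}
    - {"linear":[0,0,0],"spin":0}
    - {"linear":[0,0,0],"spin":0}

```text
time: 5.47
tool_pos: [0.4212, -0.2958, 0.0373]
ee_rot: [3.141, -0.0, 3.107]
wrist_force: [-0.7, 0.4, -0.4]
width: 0.0116
```

Request:
play_rows:
  rows:
    - {"linear":[0,0,-0.3],"spin":0}
    - {"linear":[0,0,-0.3],"spin":0}
    - {"linear":[0,0,-0.2],"spin":0}
    - {"linear":[0,0,0],"spin":0}

```text
time: 5.8
tool_pos: [0.4217, -0.2961, 0.0462]
ee_rot: [-3.141, 0.001, 3.107]
wrist_force: [0.7, 0.1, -0.3]
width: 0.0114
```

Run:
```python
from h import *
o=robot.get_obs();print(o["tool_pos"],o["ee_rot"],o["wrist_force"],o["width"])
p=eyes.snapshot("side");save(p,"s1.png")
q=np.load("disp.npy");print("goal",delta(o,(.4961,-.0842,o["tool_pos"][2]),np.pi+q[2]))
f=p["frame"];cv2.imwrite("pics/s1.png",cv2.resize(f[130:280,200:420],None,fx=3,fy=3,interpolation=cv2.INTER_CUBIC)[...,::-1])
```

```text
[ 0.42165317 -0.29614431  0.04619897] [-3.14084145e+00  9.72653537e-04  3.10695318e+00] [ 0.74329464  0.07277672 -0.34511754] 0.011439750649158467
goal (array([-6.71, 21.44,  0.  ]), np.float64(2.8779463379602643))
```

View pics/s1.png

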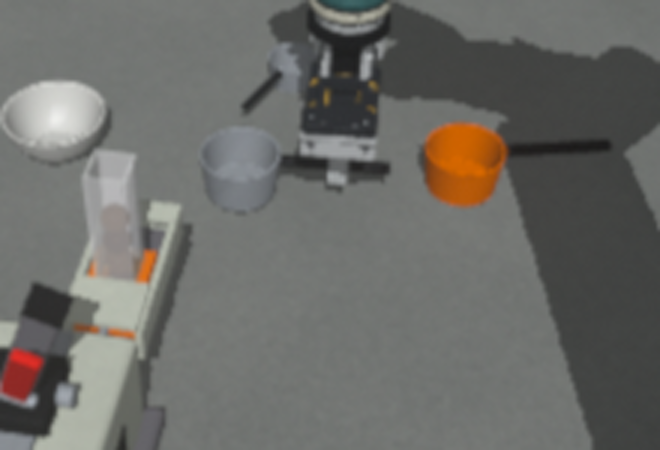

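Request:
play_rows:
  rows:
    - {"linear":[-0.5,1.5,0],"spin":0}
    - {"linear":[-0.85,2.7,0],"spin":0}
    - {"linear":[-0.85,2.7,0],"spin":0}
    - {"linear":[-0.85,2.7,0],"spin":0}
    - {"linear":[-0.85,2.7,0],"spin":0}
    - {"linear":[-0.85,2.7,0],"spin":0}
    - {"linear":[-0.85,2.7,0],"spin":0}
    - {"linear":[-0.6,2.0,0],"spin":1}
    - {"linear":[-0.5,1.7,0],"spin":1}
    - {"linear":[0,0.5,0],"spin":0.9}
    - {"linear":[0,0,0],"spin":0}

```text
time: 6.77
tool_pos: [0.4964, -0.0778, 0.0453]
ee_rot: [3.141, -0.0, 3.059]
wrist_force: [-1.3, -0.5, -2.1]
width: 0.0118
```

Run:
```python
from h import *
o=robot.get_obs();print(o["tool_pos"],o["ee_rot"],o["wrist_force"],o["width"])
q=np.load("disp.npy");print("goal",delta(o,(.4961,-.0842,.0375),np.pi+q[2]))
for n in("top","side"):
    p=eyes.snapshot(n);c=cam(p);f=p["frame"]
    if n=="top":
        for r in finder.silhouettes(p,"cup")[:4]: print(r["conf"],r["box"])
        A=f[125:270,230:400]
    else: B=f[150:295,180:350]
A,B=[cv2.resize(i,None,fx=2.35,fy=2.35,interpolation=cv2.INTER_CUBIC)[...,::-1] for i in(A,B)]
cv2.imwrite("pics/tp.png",np.hstack([A,B]))
```

```text
[ 0.49641721 -0.077796    0.04534235] [ 3.14100192e+00 -3.42047416e-04  3.05872757e+00] [-1.31838115 -0.50535203 -2.08192415] 0.011770991985863444
goal (array([-0.02, -0.64,  0.78]), np.float64(0.11482263742465952))
0.88 [437.4, 216.9, 42.1, 28.0]
0.74 [390.5, 314.1, 35.8, 70.5]
0.63 [298.0, 201.2, 17.7, 65.6]
```

View pics/tp.png

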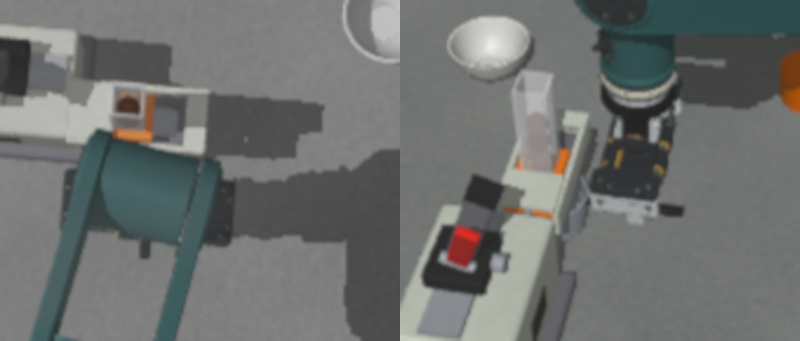

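The cup is under the head, which the side crop shows at (575,210), with the gripper out in front. I'll correct y, lower and release.

Request:
play_rows:
  rows:
    - {"linear":[0,-0.35,0],"spin":0}
    - {"linear":[0,-0.3,0],"spin":0}
    - {"linear":[0,0,0.25],"spin":0}
    - {"linear":[0,0,0.25],"spin":0}
    - {"linear":[0,0,0.25],"spin":0}
    - {"linear":[0,0,0],"spin":0}
    - {"linear":[0,0,0],"spin":0}

```text
time: 7.5
tool_pos: [0.4956, -0.086, 0.0378]
ee_rot: [3.142, -0.0, 3.056]
wrist_force: [0.3, -0.7, 0.0]
width: 0.0118
```

Request:
play_rows:
  rows:
    - {"linear":[0,0,0],"spin":0}
    - {"linear":[0,0,0],"spin":0}
    - {"linear":[0,0,0],"spin":0}
    - {"linear":[0,0,0],"spin":0}
    - {"linear":[0,0,0],"spin":0}
    - {"linear":[0,0,0],"spin":0}
  claw: 5

```text
time: 8.0
tool_pos: [0.4959, -0.0858, 0.0381]
ee_rot: [3.142, 0.0, 3.056]
wrist_force: [0.3, -0.8, -0.1]
width: 0.0477
```

Request:
play_rows:
  rows:
    - {"linear":[0,0,-2],"spin":0}
    - {"linear":[0,0,-4],"spin":0}
    - {"linear":[2.0,0,-3.5],"spin":0}
    - {"linear":[2.0,0,-3.5],"spin":0}
    - {"linear":[2.0,0,-3.5],"spin":0}
    - {"linear":[2.0,0,-3.5],"spin":0}
    - {"linear":[0,0,-4],"spin":0}
    - {"linear":[0,0,-3],"spin":0}
    - {"linear":[0,0,0],"spin":0}
  claw: 9.4

```text
time: 8.75
tool_pos: [0.4178, -0.0797, 0.316]
ee_rot: [-3.138, 0.014, 3.056]
wrist_force: [0.1, 0.1, 0.5]
width: 0.094
```

Run:
```python
from h import *
o=robot.get_obs();print(o["tool_pos"],o["ee_rot"],o["wrist_force"],o["width"])
q=np.load("disp.npy")
W=lambda X:np.array([q[0]+np.cos(q[2])*X[0]-np.sin(q[2])*X[1],q[1]+np.sin(q[2])*X[0]+np.cos(q[2])*X[1],X[2]])
ims=[]
for n in("top","side","wrist"):
    p=eyes.snapshot(n);c=cam(p,o);f=p["frame"].copy()
    # expected overlay: cup rim, handle end, bar candidates
    cup=[W((.041*np.cos(a),-.034+.041*np.sin(a),.048)) for a in np.linspace(0,6.28,24)]+[W((-.15,-.034,.042))]
    for u in proj(c,cup): cv2.circle(f,tuple(int(v) for v in u),0,(0,255,0),-1)
    ims.append(f)
    for r in finder.silhouettes(p,"cup")[:4]:
        ys,xs=np.nonzero(r["pixels"]);P=np.array([atz(c,(x,y),.046)[:2] for x,y in zip(xs,ys)]);print(n,r["conf"],r["box"],P.min(0),P.max(0))
print("exp cup",W((0,-.034,0)),W((-.15,-.034,0)))
z=lambda i,s:cv2.resize(i,s,interpolation=cv2.INTER_CUBIC)
A=z(ims[0][120:250,190:360],(392,300));B=z(ims[1][150:280,200:370],(392,300));C=z(ims[2],(392,294))
cv2.imwrite("pics/m2.png",np.vstack([np.hstack([A,B]),np.hstack([C,C*0])])[...,::-1])
```

```text
[ 0.4178164  -0.07972506  0.31596359] [-3.13826657  0.01413648  3.05628187] [0.13592698 0.06516185 0.49804051] 0.09404385111481181
top 0.87 [392.7, 313.5, 32.6, 69.7] [ 0.15566996 -0.37241685] [ 0.34078398 -0.2939008 ]
top 0.77 [300.0, 194.9, 17.7, 55.0] [ 0.48528859 -0.11463348] [ 0.62153641 -0.06940267]
top 0.63 [438.4, 218.6, 42.3, 25.0] [ 0.45839713 -0.51519855] [ 0.5272311  -0.40545028]
top 0.59 [284.1, 166.1, 9.8, 6.2] [ 0.61621997 -0.06411453] [ 0.63242356 -0.04273579]
side 0.85 [370.8, 185.5, 65.0, 30.2] [ 0.15356242 -0.37386941] [ 0.33915171 -0.2523556 ]
side 0.79 [271.9, 238.4, 48.8, 30.6] [ 0.44574544 -0.12210793] [ 0.58265948 -0.02235675]
wrist 0.96 [47.1, 242.5, 82.7, 40.8] [ 0.4536909  -0.52631873] [ 0.53136831 -0.40711502]
wrist 0.89 [278.1, 255.1, 48.3, 113.1] [ 0.45260546 -0.14087425] [ 0.65094845 -0.05770549]
wrist 0.86 [82.2, 72.5, 95.3, 142.7] [ 0.16104185 -0.38858861] [ 0.34194386 -0.28532862]
exp cup [ 0.59555001 -0.09274416  0.        ] [ 0.4460899  -0.08002907  0.        ]
```

View pics/m2.png

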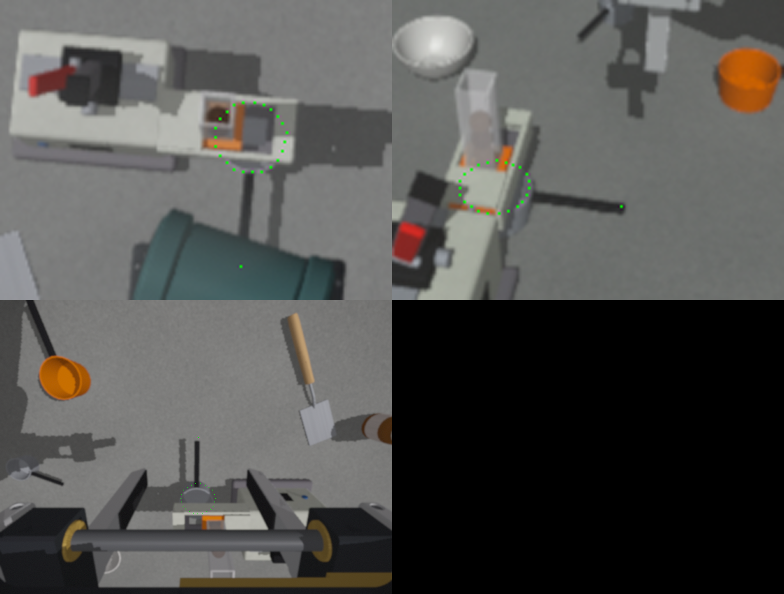

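The cup stands where expected: the overlay and handle line agree to within a few mm in all views. Next I hover over the grip bar and look.

Request:
play_rows:
  rows:
    - {"linear":[-2.8,2.65,0],"spin":0}
    - {"linear":[-2.8,2.65,0],"spin":0}
    - {"linear":[-2.8,2.65,0],"spin":0}
    - {"linear":[-2.8,2.65,0],"spin":0}
    - {"linear":[-2.8,2.65,0],"spin":0}
    - {"linear":[-2.8,2.65,0.5],"spin":0}
    - {"linear":[-2.0,1.9,0.5],"spin":0}
    - {"linear":[-0.7,0.7,0.5],"spin":0}
    - {"linear":[0,0,0],"spin":0}
    - {"linear":[0,0,0],"spin":0}

```text
time: 9.88
tool_pos: [0.6253, 0.0882, 0.291]
ee_rot: [-3.14, -0.004, 3.056]
wrist_force: [-0.3, 0.3, 0.3]
width: 0.094
```

Run:
```python
from h import *
o=robot.get_obs();print(o["tool_pos"],o["ee_rot"],o["wrist_force"],o["width"])
q=np.load("disp.npy")
cs,sn=np.cos(q[2]),np.sin(q[2]);d=o["tool_pos"]-[q[0],q[1],0];print("tcp disp",cs*d[0]+sn*d[1],-sn*d[0]+cs*d[1])
p=eyes.snapshot("wrist");save(p,"w3.png")
f=p["frame"];cv2.imwrite("pics/w3.png",cv2.resize(f[150:420,120:460],None,fx=2.2,fy=2.2,interpolation=cv2.INTER_CUBIC)[...,::-1])
c=cam(p,o);np.savez("w3.npz",K=c[0],R=c[1],t=c[2])
for r in finder.silhouettes(p,"trigger")[:3]: print(r["conf"],r["box"])
```

```text
[0.62527245 0.08821952 0.29100765] [-3.14043497 -0.00421463  3.05642015] [-0.30261882  0.28326567  0.30755566] 0.09400351815848576
tcp disp 0.014275664365048938 0.14883184515456024
0.59 [312.1, 225.1, 50.9, 27.4]
0.54 [350.3, 39.0, 60.8, 78.1]
```

View pics/w3.png

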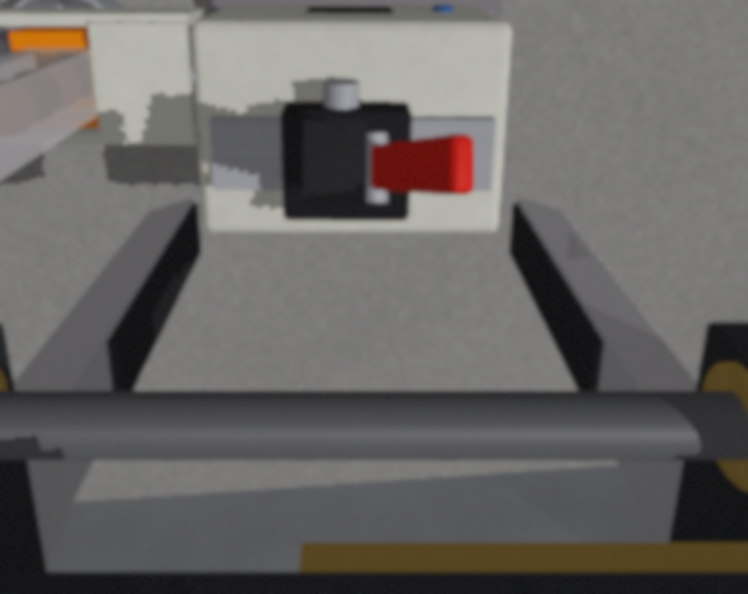

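The view looks down the bar. Its dark top face spans crop u 303–368 and v 122–193, and the red trigger top reaches u 473. I'll turn these into y.

Run:
```python
from h import *
z=np.load("w3.npz");c=(z["K"],z["R"],z["t"]);q=np.load("disp.npy");cs,sn=np.cos(q[2]),np.sin(q[2])
def D(u,v,zz):
    g=atz(c,(120+u/2.2,150+v/2.2),zz)-[q[0],q[1],0];return np.round([cs*g[0]+sn*g[1],-sn*g[0]+cs*g[1]],4)
for n,u,v,zz in(("bar-y far",303,122,.248),("bar-y near",303,193,.24),("bar+y",368,158,.244),("block-y",285,105,.165),("block+y",408,105,.165),("trig top +y",473,160,.236),("col edge -y",200,25,.13),("col edge+y",511,25,.13)): print(n,D(u,v,zz))
```

```text
bar-y far [-0.0119  0.1315]
bar-y near [0.0167 0.1303]
bar+y [0.0021 0.1535]
block-y [0.0025 0.1164]
block+y [0.0026 0.1736]
trig top +y [0.0056 0.1915]
col edge -y [-0.0304  0.0711]
col edge+y [-0.0302  0.2275]
```

Request:
play_rows:
  rows:
    - {"linear":[-0.1,0.8,0],"spin":0}
    - {"linear":[0,0,1.0],"spin":0}
    - {"linear":[0,0,1.5],"spin":0}
    - {"linear":[0,0,1.5],"spin":0}
    - {"linear":[0,0,1.5],"spin":0}
    - {"linear":[0,0,1.5],"spin":0}
    - {"linear":[0,0,1.2],"spin":0}
    - {"linear":[0,0,0],"spin":0}
    - {"linear":[0,0,0],"spin":0}
    - {"linear":[0,0,0],"spin":0}

```text
time: 10.82
tool_pos: [0.628, 0.0964, 0.2121]
ee_rot: [3.141, 0.002, 3.056]
wrist_force: [0.8, 0.0, -0.1]
width: 0.0939
```

Request:
play_rows:
  rows:
    - {"linear":[0,0.5,0],"spin":0}
    - {"linear":[0,0.5,0],"spin":0}
    - {"linear":[0,0.5,0],"spin":0}
    - {"linear":[0,0.2,0],"spin":0}
    - {"linear":[0,0,0],"spin":0}
    - {"linear":[0,0,0],"spin":0}
    - {"linear":[0,0,0],"spin":0}

```text
time: 11.4
tool_pos: [0.6292, 0.1135, 0.211]
ee_rot: [-3.142, 0.0, 3.056]
wrist_force: [-0.3, -0.0, 0.8]
width: 0.0942
```

```bash
cat > st.py <<'E'
from h import *
o=robot.get_obs();q=np.load("disp.npy");cs,sn=np.cos(q[2]),np.sin(q[2]);d=o["tool_pos"]-[q[0],q[1],0]
print("disp",np.round([cs*d[0]+sn*d[1],-sn*d[0]+cs*d[1],d[2]],4),"F",o["wrist_force"].round(1),"w",round(o["width"],4),"t",o["time"],o["ee_rot"])
E
python3 st.py
```

```text
disp [0.0161 0.1744 0.211 ] F [-0.3 -0.   0.8] w 0.0942 t 11.4 [-3.14152832e+00  1.29029555e-05  3.05643690e+00]
```

Request:
play_rows:
  rows:
    - {"linear":[0,0.1,0],"spin":0}
    - {"linear":[0,0.1,0],"spin":0}
    - {"linear":[0,0,0],"spin":0}
    - {"linear":[0,0,0],"spin":0}

```text
time: 11.73
tool_pos: [0.6294, 0.1154, 0.211]
ee_rot: [3.142, 0.0, 3.056]
wrist_force: [-0.4, -0.8, -1.2]
width: 0.0941
```

Request:
play_rows:
  rows:
    - {"linear":[0,0.1,0],"spin":0}
    - {"linear":[0,0,0],"spin":0}
    - {"linear":[0,0,0],"spin":0}

```text
time: 11.98
tool_pos: [0.6295, 0.1165, 0.211]
ee_rot: [3.142, 0.0, 3.056]
wrist_force: [-0.0, 0.5, 0.2]
width: 0.094
```

Request:
play_rows:
  rows:
    - {"linear":[0,0.1,0],"spin":0}
    - {"linear":[0,0,0],"spin":0}
    - {"linear":[0,0,0],"spin":0}

```text
time: 12.23
tool_pos: [0.6296, 0.1175, 0.211]
ee_rot: [3.142, 0.0, 3.056]
wrist_force: [0.2, 0.1, 0.8]
width: 0.0942
```

Request:
play_rows:
  rows:
    - {"linear":[0,0.05,0],"spin":0}
    - {"linear":[0,0,0],"spin":0}
    - {"linear":[0,0,0],"spin":0}

```text
time: 12.48
tool_pos: [0.6296, 0.1178, 0.211]
ee_rot: [-3.141, -0.0, 3.056]
wrist_force: [-0.3, -0.9, 0.2]
width: 0.0942
```

Request:
play_rows:
  rows:
    - {"linear":[0,0.05,0],"spin":0}
    - {"linear":[0,0,0],"spin":0}
    - {"linear":[0,0,0],"spin":0}

```text
time: 12.73
tool_pos: [0.6296, 0.1178, 0.211]
ee_rot: [-3.141, -0.0, 3.056]
wrist_force: [-0.4, -1.7, 0.3]
width: 0.0942
```

Request:
play_rows:
  rows:
    - {"linear":[0,0.1,0],"spin":0}
    - {"linear":[0,0,0],"spin":0}
    - {"linear":[0,0,0],"spin":0}

```text
time: 12.98
tool_pos: [0.6297, 0.1177, 0.2109]
ee_rot: [-3.139, -0.0, 3.055]
wrist_force: [-0.1, -6.5, 0.4]
width: 0.0942
```

```bash
python3 st.py
```

```text
disp [0.0162 0.1786 0.2109] F [-0.1 -6.5  0.4] w 0.0942 t 12.9833 [-3.13866641e+00 -2.97647856e-04  3.05477376e+00]
```

Request:
play_rows:
  rows:
    - {"linear":[0,-0.8,0],"spin":0}
    - {"linear":[0,-0.8,0],"spin":0}
    - {"linear":[0,-0.8,0],"spin":0}
    - {"linear":[0,-0.5,0],"spin":0}
    - {"linear":[0,-0.4,0],"spin":0}
    - {"linear":[0,0,0],"spin":0}
    - {"linear":[0,0,0],"spin":0}
    - {"linear":[0,0,0],"spin":0}

```text
time: 13.65
tool_pos: [0.6269, 0.0868, 0.211]
ee_rot: [3.141, 0.0, 3.057]
wrist_force: [-0.0, -0.3, 0.6]
width: 0.0944
```

```bash
python3 st.py
```

```text
disp [0.016  0.1476 0.211 ] F [-0.  -0.3  0.6] w 0.0944 t 13.65 [3.14115742e+00 9.36003590e-05 3.05650149e+00]
```

Request:
play_rows:
  rows:
    - {"linear":[0,0,0],"spin":0}
    - {"linear":[0,0,0],"spin":0}
    - {"linear":[0,0,0],"spin":0}
    - {"linear":[0,0,0],"spin":0}
    - {"linear":[0,0,0],"spin":0}
    - {"linear":[0,0,0],"spin":0}
    - {"linear":[0,0,0],"spin":0}
    - {"linear":[0,0,0],"spin":0}
    - {"linear":[0,0,0],"spin":0}
    - {"linear":[0,0,0],"spin":0}
    - {"linear":[0,0,0],"spin":0}
    - {"linear":[0,0,0],"spin":0}
  claw: 3.6

```text
time: 14.65
tool_pos: [0.6271, 0.089, 0.2136]
ee_rot: [3.138, 0.003, 3.059]
wrist_force: [-1.7, 4.6, 6.4]
width: 0.0363
```

Request:
play_rows:
  rows:
    - {"linear":[0,0,0],"spin":0}
    - {"linear":[0,0,0],"spin":0}
    - {"linear":[0,0,0],"spin":0}
    - {"linear":[0,0,0],"spin":0}
    - {"linear":[0,0,0],"spin":0}
    - {"linear":[0,0,0],"spin":0}
  claw: 2.8

```text
time: 15.15
tool_pos: [0.6269, 0.0868, 0.2136]
ee_rot: [3.141, 0.002, 3.056]
wrist_force: [-2.9, 0.1, 6.0]
width: 0.0315
```

```bash
python3 st.py
```

```text
disp [0.016  0.1476 0.2136] F [-2.9  0.1  6. ] w 0.0315 t 15.15 [3.14123481e+00 2.27928318e-03 3.05643721e+00]
```

Request:
play_rows:
  rows:
    - {"linear":[0,0,0],"spin":0}
    - {"linear":[0,0,0],"spin":0}
    - {"linear":[0,0,0],"spin":0}
    - {"linear":[0,0,0],"spin":0}
    - {"linear":[0,0,0],"spin":0}
  claw: 0

```text
time: 15.57
tool_pos: [0.6269, 0.0868, 0.2136]
ee_rot: [3.141, 0.002, 3.056]
wrist_force: [-3.4, -0.1, 6.5]
width: 0.0315
```

Request:
play_rows:
  rows:
    - {"linear":[0,0,0],"spin":0}
    - {"linear":[0,0,0],"spin":0}
    - {"linear":[0,0,0],"spin":0}
    - {"linear":[0,0,0],"spin":0}
    - {"linear":[0,0,0],"spin":0}
    - {"linear":[0,0,0],"spin":0}
    - {"linear":[0,0,0],"spin":0}
    - {"linear":[0,0,0],"spin":0}
    - {"linear":[0,0,0],"spin":0}
    - {"linear":[0,0,0],"spin":0}
    - {"linear":[0,0,0],"spin":0}
    - {"linear":[0,0,0],"spin":0}
  claw: 9.4

```text
time: 16.57
tool_pos: [0.6269, 0.0859, 0.2115]
ee_rot: [-3.141, 0.0, 3.056]
wrist_force: [0.4, -0.5, -0.3]
width: 0.094
```

```bash
python3 st.py
python3 - <<'E'
from h import *
o=robot.get_obs()
p=eyes.snapshot("side");f=p["frame"];s=finder.silhouettes(p,"truffle1_center")[:5];print([(r["conf"],r["box"]) for r in s])
w=eyes.snapshot("wrist");g=w["frame"]
A=cv2.resize(f[170:290,195:315],(400,400),interpolation=cv2.INTER_CUBIC);B=cv2.resize(g[100:380,140:420],(400,400))
cv2.imwrite("pics/m3.png",np.hstack([A,B])[...,::-1])
E
```

```text
disp [0.0161 0.1467 0.2115] F [ 0.4 -0.5 -0.3] w 0.094 t 16.5667 [-3.14068278e+00  4.59366946e-04  3.05572609e+00]
[]
```

View pics/m3.png

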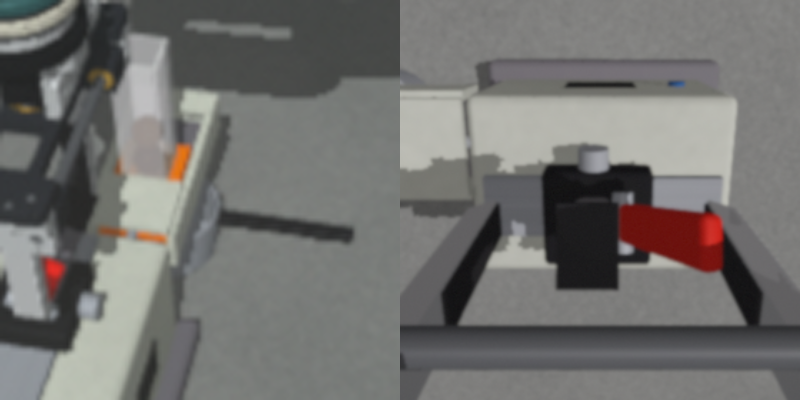

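The trigger is back out, but its top at (720,240) lies close to the pad. I'll shift +y to be sure of full release, then come back and squeeze again.

Request:
play_rows:
  rows:
    - {"linear":[0,0.4,0],"spin":0}
    - {"linear":[0,0.4,0],"spin":0}
    - {"linear":[0,0,0],"spin":0}
    - {"linear":[0,0,0],"spin":0}
    - {"linear":[0,0,0],"spin":0}
    - {"linear":[0,0,0],"spin":0}
    - {"linear":[0,-0.4,0],"spin":0}
    - {"linear":[0,-0.3,0],"spin":0}
    - {"linear":[0,0,0],"spin":0}
    - {"linear":[0,0,0],"spin":0}

```text
time: 17.55
tool_pos: [0.627, 0.0871, 0.211]
ee_rot: [3.141, 0.0, 3.056]
wrist_force: [0.6, 0.4, 0.6]
width: 0.0939
```

```bash
python3 st.py
```

```text
disp [0.0161 0.1479 0.211 ] F [0.6 0.4 0.6] w 0.0939 t 17.55 [3.14146250e+00 1.09203584e-04 3.05567772e+00]
```

Request:
play_rows:
  rows:
    - {"linear":[0,0,0],"spin":0}
    - {"linear":[0,0,0],"spin":0}
    - {"linear":[0,0,0],"spin":0}
    - {"linear":[0,0,0],"spin":0}
    - {"linear":[0,0,0],"spin":0}
    - {"linear":[0,0,0],"spin":0}
    - {"linear":[0,0,0],"spin":0}
    - {"linear":[0,0,0],"spin":0}
    - {"linear":[0,0,0],"spin":0}
    - {"linear":[0,0,0],"spin":0}
    - {"linear":[0,0,0],"spin":0}
    - {"linear":[0,0,0],"spin":0}
  claw: 3.6

```text
time: 18.55
tool_pos: [0.6271, 0.089, 0.2136]
ee_rot: [3.139, 0.003, 3.058]
wrist_force: [-2.7, 3.3, 5.7]
width: 0.0361
```

Request:
play_rows:
  rows:
    - {"linear":[0,0,0],"spin":0}
    - {"linear":[0,0,0],"spin":0}
    - {"linear":[0,0,0],"spin":0}
    - {"linear":[0,0,0],"spin":0}
    - {"linear":[0,0,0],"spin":0}
    - {"linear":[0,0,0],"spin":0}
  claw: 2.8

```text
time: 19.05
tool_pos: [0.6269, 0.0868, 0.2135]
ee_rot: [-3.141, 0.002, 3.056]
wrist_force: [-3.5, -3.1, 5.8]
width: 0.0316
```

Request:
play_rows:
  rows:
    - {"linear":[0,0,0],"spin":0}
    - {"linear":[0,0,0],"spin":0}
    - {"linear":[0,0,0],"spin":0}
    - {"linear":[0,0,0],"spin":0}
    - {"linear":[0,0,0],"spin":0}
  claw: 0

```text
time: 19.47
tool_pos: [0.6269, 0.0868, 0.2135]
ee_rot: [-3.141, 0.002, 3.056]
wrist_force: [-3.5, -2.4, 6.0]
width: 0.0313
```

Request:
play_rows:
  rows:
    - {"linear":[0,0,0],"spin":0}
    - {"linear":[0,0,0],"spin":0}
    - {"linear":[0,0,0],"spin":0}
    - {"linear":[0,0,0],"spin":0}
    - {"linear":[0,0,0],"spin":0}
    - {"linear":[0,0,0],"spin":0}
    - {"linear":[0,0,0],"spin":0}
    - {"linear":[0,0,0],"spin":0}
    - {"linear":[0,0,0],"spin":0}
    - {"linear":[0,0,0],"spin":0}
    - {"linear":[0,0,0],"spin":0}
    - {"linear":[0,0,0],"spin":0}
  claw: 9.4

```text
time: 20.47
tool_pos: [0.627, 0.0868, 0.2115]
ee_rot: [-3.141, 0.0, 3.056]
wrist_force: [-0.1, 0.4, 0.8]
width: 0.0942
```

Request:
play_rows:
  rows:
    - {"linear":[0,0.4,0],"spin":0}
    - {"linear":[0,0.4,0],"spin":0}
    - {"linear":[0,0,0],"spin":0}
    - {"linear":[0,0,-1.5],"spin":0}
    - {"linear":[0,0,-2.0],"spin":0}
    - {"linear":[0,0,-3.0],"spin":0}
    - {"linear":[0,0,-3.0],"spin":0}
    - {"linear":[2,0,-3.0],"spin":0}
    - {"linear":[3.5,0,0],"spin":0}
    - {"linear":[3.5,0,0],"spin":0}
    - {"linear":[3.5,0,0],"spin":0}
    - {"linear":[3.5,0,0],"spin":0}

```text
time: 21.47
tool_pos: [0.4667, 0.1093, 0.3362]
ee_rot: [3.141, 0.001, 3.056]
wrist_force: [0.6, -0.7, 1.2]
width: 0.0937
```

Request:
play_rows:
  rows:
    - {"linear":[2.0,-3.2,0],"spin":0}
    - {"linear":[2.0,-3.2,0],"spin":0}
    - {"linear":[2.0,-3.2,0],"spin":0}
    - {"linear":[2.0,-3.2,0],"spin":0}
    - {"linear":[1.0,-3.2,0],"spin":0}
    - {"linear":[0,-3.2,0],"spin":0}
    - {"linear":[0,-3.2,0],"spin":0}
    - {"linear":[0,-3.2,0],"spin":0}
    - {"linear":[0,-3.2,0],"spin":0}
    - {"linear":[0,-3.2,0],"spin":0}
    - {"linear":[0,0,0],"spin":0}
    - {"linear":[0,0,0],"spin":0}

```text
time: 22.47
tool_pos: [0.351, -0.203, 0.3356]
ee_rot: [3.141, -0.001, 3.053]
wrist_force: [0.3, -0.2, 0.4]
width: 0.0941
```

Run:
```python
from h import *
o=robot.get_obs();print(o["tool_pos"],o["time"])
s=eyes.snapshot("side");t=eyes.snapshot("top");w=eyes.snapshot("wrist")
for n,p in(("side",s),("top",t),("wrist",w)):
    for k in("truffle1_center","jar","bowl","spatula","cup"):
        print(n,k,[(round(r["conf"],2),np.round(r["box"])) for r in finder.silhouettes(p,k)[:3]])
q=np.load("disp.npy");W=lambda X:np.array([q[0]+np.cos(q[2])*X[0]-np.sin(q[2])*X[1],q[1]+np.sin(q[2])*X[0]+np.cos(q[2])*X[1],X[2]])
c=cam(s);print("tube axis px",[(h,proj(c,W((0,0,h)))[0].round(1)) for h in(.137,.161,.185,.209,.245)])
s0=cv2.imread("pics/side0.png");z=lambda i,a:cv2.resize(i,a,interpolation=cv2.INTER_CUBIC)
A=z(s0[170:245,225:300],(390,390));B=z(s["frame"][170:245,225:300,::-1],(390,390))
C=z(t["frame"][120:260,190:400,::-1],(390,260-60));
D=z(s["frame"][:,:,::-1],(267,200))
img=np.zeros((590,780,3),np.uint8);img[:390,:390]=A;img[:390,390:]=B;img[390:,:390]=C;img[390:,390:657]=D
cv2.imwrite("pics/m4.png",img)
```

```text
[ 0.35095373 -0.20295156  0.33563751] 22.4667
side truffle1_center []
side jar [(0.69, array([283., 394.,  33.,  43.])), (0.33, array([273., 238.,  50.,  21.]))]
side bowl [(0.78, array([217., 170.,  34.,  32.]))]
side spatula [(0.85, array([334., 341., 119.,  44.]))]
side cup [(0.86, array([372., 185.,  63.,  30.])), (0.85, array([296., 152.,  20.,  14.])), (0.56, array([273., 238.,  52.,  30.]))]
top truffle1_center []
top jar [(0.63, array([143., 234.,  28.,  27.]))]
top bowl [(0.9, array([397., 130.,  38.,  39.])), (0.51, array([302., 180.,   6.,  10.]))]
top spatula [(0.75, array([198., 272.,  45.,  97.]))]
top cup [(0.92, array([438., 219.,  42.,  26.])), (0.63, array([299., 200.,  16.,  64.])), (0.62, array([402., 343.,   9.,  18.]))]
wrist truffle1_center []
wrist jar []
wrist bowl [(0.65, array([220., 379.,  57.,  41.]))]
wrist spatula [(0.93, array([509., 149.,  50., 164.]))]
wrist cup [(0.84, array([133., 258.,  59.,  35.])), (0.59, array([348., 272.,  43.,  94.])), (0.59, array([184., 109.,  66., 133.]))]
tube axis px [(0.137, array([239.1, 216.6])), (0.161, array([238.3, 209.7])), (0.185, array([237.6, 202.6])), (0.209, array([236.8, 195.3])), (0.245, array([235.6, 183.8]))]
```

View pics/m4.png

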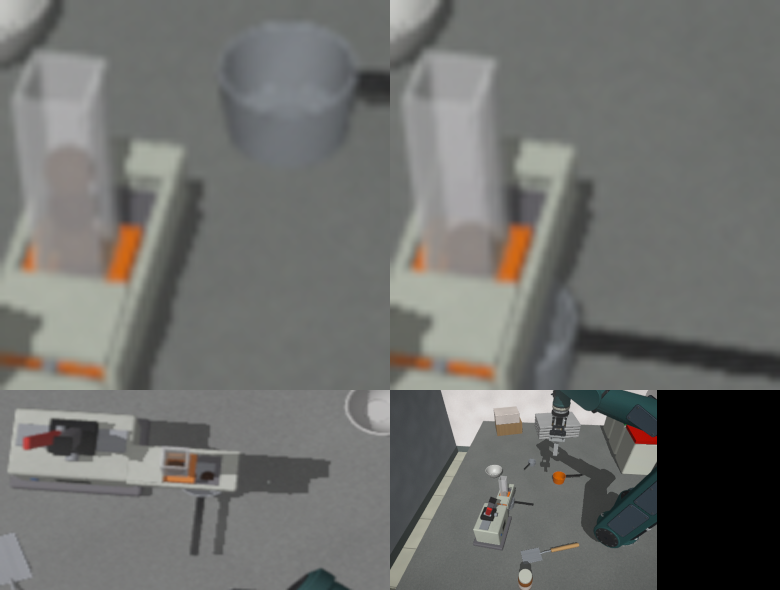

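The side before/after shows the column top down from row 150 to row 222, which is 14 px or about 48 mm, so two truffles are gone and none lie on the counter. A dark blob shows in the head opening at the lower panel's (207,475), so I'll enlarge that before and after.

Run:
```python
from h import *
t=eyes.snapshot("top");a=cv2.imread("pics/top0.png");c=cam(t)
q=np.load("disp.npy");W=lambda X:np.array([q[0]+np.cos(q[2])*X[0]-np.sin(q[2])*X[1],q[1]+np.sin(q[2])*X[0]+np.cos(q[2])*X[1],X[2]])
for X in((0,-.034,.1),(0,-.034,.016),(.02,-.034,.016),(-.02,-.034,.016)): print(X,proj(c,W(X)).round(1))
z=lambda i:cv2.resize(i[150:205,270:325],(395,395),interpolation=cv2.INTER_CUBIC)
cv2.imwrite("pics/m5.png",np.clip(np.hstack([z(a),z(t["frame"][...,::-1])])*1.5,0,255).astype(np.uint8))
d=np.abs(a.astype(int)-t["frame"][...,::-1])[150:205,270:325].sum(2);print(np.argwhere(d>40)[:,::-1].mean(0)+[270,150],(d>40).sum())
```

```text
(0, -0.034, 0.1) [[298.8 177. ]]
(0, -0.034, 0.016) [[298.7 181. ]]
(0.02, -0.034, 0.016) [[299.3 173.8]]
(-0.02, -0.034, 0.016) [[298.1 188.3]]
[302.32112676 187.31267606] 355
```

View pics/m5.png

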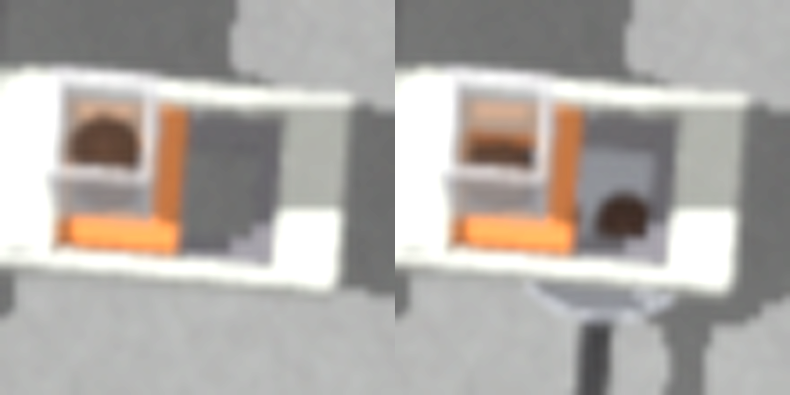

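Through the outlet, one truffle is visible in the cup at crop (622,215), and a brown edge of the other shows at (575,215) under the shuttle. The remaining column tops out near z = 0.15 m, which fits two truffles left. I'm handing in.

```bash
python3 -c "
from bench import robot
print(robot.close_job())"
```

```text
the job is handed in; nothing more can be done
None
```

I stood the large steel cup under the spout with its handle out the front and let go of it. I then squeezed the trigger home twice, letting it spring back each time, and handed in at about 22.5 s of the 64 s.

**Cup:** It landed within a few mm of the spout axis. The top and side views matched the expected outline; the wrist view put it about 6 mm to the -y side, which I left as it was.

**Squeezes:** I felt for the grip bar first, and its hopper side was within 1 mm of where the picture put it. The jaws closed to 31.5 mm and then 31.3 mm, against the 32 mm given for fully home. Wrist force stayed under about 8 N in every reading taken.

**Truffles:** The column in the hopper dropped by about 48 mm, which is two truffles, leaving two. Through the outlet I saw one truffle in the cup clearly, but only a brown edge of the second, under the shuttle. So the second one in the cup is inferred: the hopper level fits, and no truffle showed on the counter.

**Bystanders:** The jar, bowl and spatula showed at the same image positions as at the start, to within 3 px. The truffle finder returned nothing in any view, so the count comes from the pictures alone.

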